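Unstack the bisque lids and close each jar with its own

ROBOT

A 6-joint arm with a two-finger parallel gripper is mounted at the origin on the work surface. World frame = base frame: x ahead of the robot, y to its left, z up, the work surface at z = 0. Lengths are in mm, angles in degrees, forces in N, time in s.
With the tool pointing down it reaches from about 350 to 950 mm from the base axis. Payload 17.4 kg.
Tool frame: the origin (TCP) lies at the very end of the fingers, on their centre line; the grasp point (between the pads) lies 19 mm behind it; z points along the fingers, y is the line along which they close (so a half turn about z gives the same grasp; the last joint's range is limited). The gripper opens to 93 mm and grips with 3 to 60 N. Pads are 15 mm wide; open, the fingers measure 128 mm over their backs; the gripper's body (75 mm by 188 mm) begins 65 mm behind the grasp point.
Start: joints at [63.954, 6.646, 82.598, -0, 90.757, -2.166], TCP at [273.273, 617.215, 218.646] pointing down, gripper open.
Joint ranges: [-162.19, 162.19], [-47.58, 125.68], [4.15, 143.07], [-65.23, 245.23], [0.69, 171.88], [-170.13, 170.13]. Speed limits (degrees/s): [108.29, 108.29, 127.2, 180, 180, 180].

INTERFACE

Orientations are given as [roll, pitch, yaw] about the fixed x, y, z axes, in that order (R = Rz(yaw) Ry(pitch) Rx(roll)).
In Python, from plant import bot gives the robot as it stands.
- The arm moves only by the shell command python3 -m pendant 'ROWS' [OPENING] [FORCE]. ROWS is JSON, a list that holds one entry, the list of rows, each a list of 6 numbers: the shift along the tool's x, y, z scaled (see below), then the turn, a rotation vector about the tool's x, y, z scaled (see below). In form: [[[x, y, z, rx, ry, rz], ...]]. A call has exactly 10 rows; each row is the pose to reach, as a shift and turn from the pose commanded when the call began, along the tool's axes at that moment, turning the shorter way round; what a row does not reach only later rows make up. The controller multiplies each number of a shift by 60 cm and each number of a turn by 180 degrees. A row lasts 1/12 s, in which the tool goes at most 41.7 mm and 7.16 degrees, less where a joint would pass 70% of its speed; a pose out of reach is approached as far as the arm can. A call with a number of a shift or a turn outside -1 to 1 is refused whole. A call with a gripper value outside its range is refused whole. OPENING is the finger opening in mm, from 0 to 93, set as the call begins (- or left out, the last holds). The fingers move at their own pace and stop on an object; FORCE is the grip in N (left out, the last holds). Time passes only in rows, so rows that repeat a pose let the fingers close, or fill a call up. It gives the time, the measured TCP pose, the force, the opening and the grip force at its end, in the units of the state.
- bot.read_state(): the state, without advancing time (a new reading comes with each control period).
- bot.camera(name): name is "side" or "top"; returns a dict with "color" (480x640x3 uint8, red, green, blue), "z_map" (480x640 float32, mm along the optical axis (not along the pixel's ray), 0 where there is no reading), "K" (3x3 intrinsics, pixels), "distortion" ([k1, k2, p1, p2, k3] as OpenCV has them; the pictures are not rectified), "world_to_cam" (4x4, takes a point from world to camera coordinates). Camera axes: x right, y down, z forward; pixel columns grow to the right and rows downward; lengths in mm; the calibration is good to about 2 mm. A picture is of the moment at which its call begins.
- bot.sign_off(): hands the job in; it is judged then, once.
The state is a dict: "time_s": time; "qpos": joint angles; "qvel": joint speeds; "joint_torque": joint torques, N m; "tcp_pos": TCP position; "eef_rot": TCP orientation; "ft_force": force on the tool from outside, world axes, zero at the start; "torque": the same for the moment, N m; "grip_width": finger opening in mm; "grasp_force": force on a finger pad.
Only numpy, scipy, OpenCV 4.12 (cv2) and the standard library are available. Lean on these libraries where they do the work, as an engineer would, in place of code of your own. Each camera call takes 0.05 s, during which the arm holds its last target. There are 200 camera calls.

TASK

The lids have come out of the kiln stacked on the round batt: take the stack apart and fit each lid on its own vessel, the small lid on the small jar, the large lid on the large jar, and on the tea caddy first the inner stopper in the neck and then the cap over it. Seat every lid fully home and let go of it; bisque chips, so set the lids down gently rather than dropping them, leave the jars standing where they are, and do not knock the little lighthouse.

Things in the scene. Friction and masses are not known exactly. Their poses are not given: they have to be found in the camera images.
- plug: Inner stopper of the tea caddy: smallest of the four white unglazed lids, top of the stack at the start. Hollow locating flange 18 mm deep, dia 36 at the foot to 41; disc dia 54, z 18 to 24 mm. Origin: centre of the flange's foot, z up. Knob to hold it by on top, upright, round, dia 20, z 24 to 40 mm. Seated in the neck its disc lies on the rim, origin 88 mm above the caddy's. 40 g.
- lid_small: Lid of the small jar, second from the top of the stack at the start. Hollow locating flange 18 mm deep, dia 50 at the foot to 56; disc dia 74, z 18 to 25 mm. Origin: centre of the flange's foot, z up. Knob to hold it by on top, upright, round, dia 20, z 25 to 41 mm. Seated, its disc lies on the jar's rim, origin 52 mm above the small jar's. 70 g.
- cap: Outer cap of the tea caddy, third from the top of the stack: straight drum dia 88, open below (inside dia 76, 46 deep), flat top z 46 to 52 mm. Origin: centre of its lower rim, z up. Knob to hold it by on top, upright, round, dia 20, z 52 to 68 mm. Seated, its rim stands on the caddy's shoulder, origin 86 mm above the caddy's, the stopper free inside. 170 g.
- lid_large: Lid of the large jar, the widest, bottom of the stack at the start. Hollow locating flange 18 mm deep, dia 78 at the foot to 86; disc dia 112, z 18 to 26 mm. Origin: centre of the flange's foot, z up. Knob to hold it by on top, upright, round, dia 20, z 26 to 42 mm. Seated, its disc lies on the jar's rim, origin 77 mm above the large jar's. 200 g.
- jar_large: Large white unglazed straight-sided open jar, 106 mm diameter, 95 mm high, mouth 92 mm diameter. Loose, about 0.55 kg. Origin: centre of its underside, z up, rim at z = 95 mm.
- jar_small: Small white unglazed straight-sided open jar, 74 mm diameter, 70 mm high, mouth 62 mm diameter. Loose, about 0.28 kg. Origin: centre of its underside, z up, rim at z = 70 mm.
- caddy: White unglazed tea caddy: round body dia 96 mm with a flat shoulder at z = 86 mm; on it a narrower neck, outside dia 68 tapering to 62 at its rim (z = 106), opening dia 48 mm. The stopper goes into the neck, the cap over the neck onto the shoulder. Loose, about 0.55 kg. Origin: centre of its underside, z up.
- tower: Bystander, to be left alone: little white unglazed lighthouse ornament, 60 mm square plinth, 170 mm high in all with a pointed roof, loose. Origin: centre of its underside, z up.
- batt: Round buff kiln batt, dia 136 mm, 15 mm thick, fixed on the bench. The four lids start on it in one stack, each with its foot on the flat top of the one below, whose knob is hidden inside it untouched; their middles may be some mm apart. Origin: centre of its underside, z up.

How it is judged:
By the outcome, as a careful person would: the job done as asked, in the order asked, and still so for the second after the job is handed in, with the robot touching nothing.
It also fails if it takes over 115 s, if anything falls off the work surface, if the arm or the gripper's body presses on something with over 40 N, if the wrist force passes 120 N, or if a joint passes its speed limit or range.

## Working session

There is one attempt and no reset: what is moved stays moved. The work goes in short steps, Python scripts to look and compute and a shell command to move; the robot and the scene stay as the last step left them, time stands still between calls to the robot, and variables do not carry over. Pictures are saved under pics/ and viewed, at most 14 in all, crops included, and the job is handed in when it is done.

```bash
ls; mkdir -p pics
python3 - <<'E'
from plant import bot
import cv2,numpy as np
for n in("top","side"):
    c=bot.camera(n); cv2.imwrite(f"pics/{n}0.png",c["color"][:,:,::-1])
    np.savez(f"{n}0.npz",**c)
    print(n,c["K"],c["distortion"],c["world_to_cam"],(c["z_map"]>0).mean())
print(bot.read_state())
E
```

```text
pics
top [[452.88103986   0.         312.2881375 ]
 [  0.         452.88103986 242.92896571]
 [  0.           0.           1.        ]] [-0.08040016  0.          0.          0.          0.        ] [[ 2.10059918e-02 -9.99762208e-01  5.85452840e-03 -3.98321181e+01]
 [-9.79948462e-01 -2.17495122e-02 -1.98060520e-01  5.61782704e+02]
 [ 1.98140756e-01 -1.57667843e-03 -9.80172309e-01  8.12416151e+02]
 [ 0.00000000e+00  0.00000000e+00  0.00000000e+00  1.00000000e+00]] 0.9959602864583333
side [[571.35169937   0.         317.71879766]
 [  0.         571.35169937 232.77833654]
 [  0.           0.           1.        ]] [-0.06865661  0.          0.          0.          0.        ] [[ 9.75450014e-01 -2.20216838e-01  1.34710025e-03 -5.29373466e+02]
 [-1.06227654e-01 -4.75875892e-01 -8.73073778e-01  1.28436556e+02]
 [ 1.92906599e-01  8.51496729e-01 -4.87586263e-01  8.70898866e+02]
 [ 0.00000000e+00  0.00000000e+00  0.00000000e+00  1.00000000e+00]] 0.9960416666666667
{'time_s': 0.1, 'qpos': array([ 6.39519582e+01,  6.67173814e+00,  8.26311073e+01,  6.67622301e-04,
        9.07582086e+01, -2.16218449e+00]), 'qvel': array([-0.06419145, -0.10944602, -0.01370642, -0.01989483,  0.11205043,
       -0.08710444]), 'joint_torque': array([ 1.30018456e-03, -7.22890592e+01, -6.23864150e+01,  7.82415667e-02,
        2.27995450e-02, -1.14884092e-04]), 'tcp_pos': array([273.20215475, 617.03551521, 217.98354762]), 'eef_rot': array([-1.79939015e+02, -2.97055777e-03,  1.56114150e+02]), 'ft_force': array([ 0.53903005, -0.19241454,  0.09894878]), 'torque': array([0.01036842, 0.00271512, 0.02552725]), 'grasp_force': 0.0, 'grip_width': 93.03182762207355}
```

View pics/top0.png

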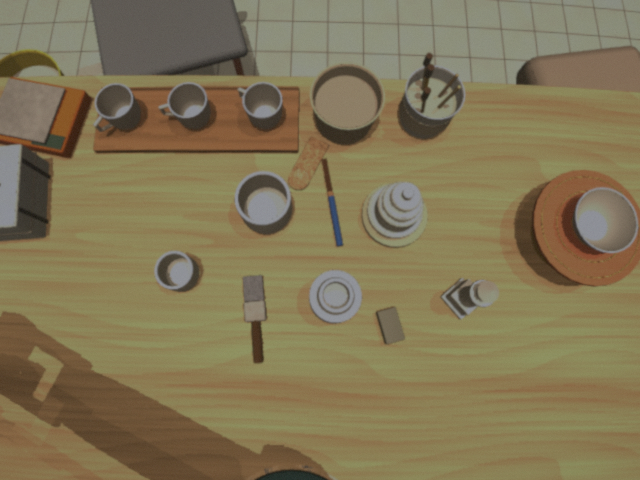

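View pics/side0.png

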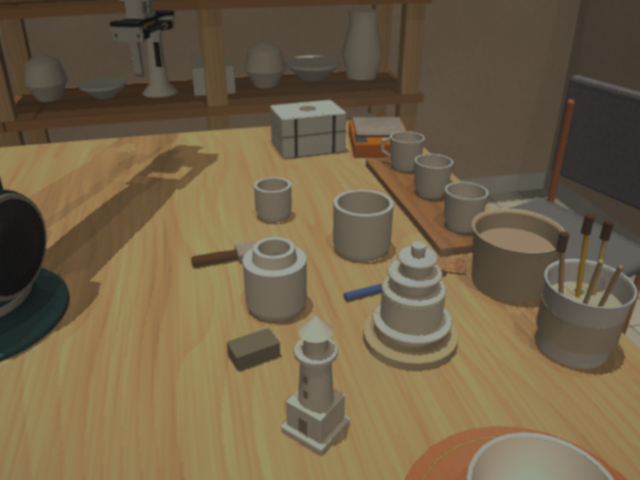

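The top view shows the stack (about 400,205; knob 407,193), large jar (264,200), small jar (177,270), caddy (335,296) and lighthouse (470,297). The side view shows the same things: caddy (275,275), large jar (363,225), small jar (273,198), stack (415,300), lighthouse (316,385).

```bash
cat > h.py <<'E'
import numpy as np,cv2
def cloud(c):
    z=c["z_map"];h,w=z.shape
    uv=np.stack(np.meshgrid(np.arange(w),np.arange(h)),-1).reshape(-1,1,2).astype(np.float64)
    n=cv2.undistortPoints(uv,c["K"],c["distortion"]).reshape(-1,2)
    P=np.c_[n,np.ones(len(n))]*z.reshape(-1,1)
    T=c["world_to_cam"];W=(P-T[:3,3])@T[:3,:3]
    W[z.reshape(-1)==0]=np.nan
    return W
def circ(p):
    A=np.c_[2*p,np.ones(len(p))];s=np.linalg.lstsq(A,(p**2).sum(1),rcond=None)[0]
    return s[0],s[1],2*np.sqrt(s[2]+s[0]**2+s[1]**2)
def ring(W,cx,cy,R,lo,hi,rmin=0,outer=False):
    """points in height band -> outline by angular bins of max radius -> circle"""
    d=np.hypot(W[:,0]-cx,W[:,1]-cy);m=(d<R)&(d>rmin)&(W[:,2]>lo)&(W[:,2]<hi)
    p=W[m]
    if len(p)<8:return None
    e,_=cv2.minEnclosingCircle(p[:,:2].astype(np.float32)),0
    return np.round([len(p),np.median(p[:,2]),*circ(p[:,:2]),e[0][0][0] if 0 else e[0][0],e[0][1],2*e[1]],1)
E
python3 - <<'E'
from h import *
C={n:dict(np.load(n+"0.npz")) for n in("top","side")}
W={n:cloud(C[n]) for n in C}
px={"jarL":(264,200),"jarS":(177,270),"caddy":(335,296),"stack":(403,200),"tower":(480,292),"small table":(300,250)}
for k,(u,v) in px.items(): print(k,W["top"][v*640+u].round())
px={"jarL":(363,200),"jarS":(273,185),"caddy":(275,250),"knob":(418,246),"tower":(316,325)}
for k,(u,v) in px.items(): print(k,W["side"][v*640+u].round())
# height histogram near each object
E
```

```text
jarL [661.  74.   7.]
jarS [511. 244.   8.]
caddy [466. -75.   5.]
stack [ 627. -187.  139.]
tower [ 465. -312.  153.]
small table [559.  -3.  -0.]
jarL [654. 113.  76.]
jarS [509. 268.  51.]
caddy [465. -47.  86.]
knob [ 632. -199.  159.]
tower [ 465. -337.  164.]
```

Run:
```python
from h import *
W={n:cloud(dict(np.load(n+"0.npz"))) for n in("top","side")}
L=[("jarL rim",660,78,70,88,100,0),("jarS rim",508,247,55,63,76,0),("caddy neck rim",465,-72,45,100,112,0),("caddy shoulder",465,-72,60,80,92,0),
("plug knob",630,-193,40,154,165,0),("plug disc",630,-193,50,139,146,0),("small disc",630,-193,55,113,121,0),("cap top",630,-193,65,88,97,0),("large disc",630,-193,80,37,45,0),("batt",630,-193,90,11,18,0),("tower",470,-312,60,5,172,0)]
for k,*a in L:
    for n in W: print(k,n,ring(W[n],*a))
# surface rows: width per height in the stack, z histogram
for nm,cx,cy in(("stack",630,-193),("jarL",660,78),("jarS",508,247),("caddy",465,-72)):
    for n in W:
        w=W[n];m=np.hypot(w[:,0]-cx,w[:,1]-cy)<65
        h,_=np.histogram(w[m,2],np.arange(0,176,4));print(nm,n,h.tolist())
```

```text
jarL rim top [581.   94.1 640.   68.1  97.2 640.2  68.  106. ]
jarL rim side [534.   94.4 639.2  65.4  98.  641.5  67.  109.1]
jarS rim top [422.   69.2 503.3 231.9  68.7 503.4 232.3  75.8]
jarS rim side [359.   68.7 501.9 229.9  67.8 502.  231.5  77.6]
caddy neck rim top [432.  105.6 460.3 -71.2  55.8 460.4 -71.2  63.5]
caddy neck rim side [582.  105.7 458.6 -74.2  55.9 459.  -72.7  66.3]
caddy shoulder top [1154.    85.8  460.5  -71.4   81.9  460.5  -71.4   95.8]
caddy shoulder side [1143.    86.7  458.1  -77.9   75.7  458.9  -73.3   98. ]
plug knob top [  95.   156.7  634.5 -191.2   14.   634.9 -191.5   20.3]
plug knob side [ 118.   157.8  634.4 -194.5   14.7  634.9 -193.9   20.6]
plug disc top [ 483.   140.9  635.2 -192.2   39.9  634.5 -191.2   53.5]
plug disc side [ 549.   141.9  634.1 -195.3   38.8  634.2 -194.9   53.4]
small disc top [ 512.   116.4  634.3 -191.7   61.1  633.3 -189.9   73.8]
small disc side [ 855.   117.8  632.1 -195.6   55.9  632.4 -193.2   74.7]
cap top top [ 386.    91.6  635.8 -193.    79.4  634.2 -192.2   86.5]
cap top side [1036.    92.9  632.3 -197.    6
[... 1142 characters left out ...]
, 0, 0, 0, 0, 0, 0, 0]
jarS top [712, 209, 228, 67, 50, 42, 46, 45, 43, 43, 40, 43, 55, 44, 42, 48, 84, 309, 18, 0, 0, 0, 0, 0, 0, 0, 0, 0, 0, 0, 0, 0, 0, 0, 0, 0, 0, 0, 0, 0, 0, 0, 0]
jarS side [566, 39, 51, 42, 57, 72, 69, 62, 65, 63, 78, 97, 110, 117, 105, 129, 130, 190, 9, 0, 0, 0, 0, 0, 0, 0, 0, 0, 0, 0, 0, 0, 0, 0, 0, 0, 0, 0, 0, 0, 0, 0, 0]
caddy top [474, 297, 223, 3, 4, 4, 1, 4, 3, 3, 1, 1, 6, 1, 1, 5, 3, 3, 2, 3, 135, 923, 96, 40, 42, 70, 343, 19, 0, 0, 0, 0, 0, 0, 0, 0, 0, 0, 0, 0, 0, 0, 0]
caddy side [921, 60, 62, 114, 127, 132, 135, 131, 141, 128, 144, 147, 128, 135, 148, 136, 134, 164, 143, 150, 170, 759, 214, 173, 187, 195, 376, 11, 0, 0, 0, 0, 0, 0, 0, 0, 0, 0, 0, 0, 0, 0, 0]
```

Heights agree with the text. Centres are: large jar (640,67.5), small jar (503,232), caddy (460,-72), plug knob (634.5,-192.7). Next I go toward the stack and turn to yaw 180, so tool = (-x, +y, -z).

```bash
python3 -m pendant '[[[-0.045,-0.04,0,0,0,-0.0133],[-0.09,-0.08,0,0,0,-0.0265],[-0.135,-0.12,0,0,0,-0.0398],[-0.18,-0.16,0,0,0,-0.0531],[-0.225,-0.2,0,0,0,-0.0663],[-0.27,-0.24,0,0,0,-0.0796],[-0.315,-0.28,0,0,0,-0.0929],[-0.36,-0.32,0,0,0,-0.1061],[-0.405,-0.36,0,0,0,-0.1194],[-0.45,-0.4,0,0,0,-0.1327]]]' 44 20; python3 -c "
from plant import bot
print(bot.read_state()['qpos'])"
```

```text
time_s: 0.93
tcp_pos: [423.2, 286.8, 218.5]
eef_rot: [-180.0, -0.0, -179.9]
ft_force: [0.0, -0.3, 0.7]
grip_width: 44.0
grasp_force: 0.0
[ 3.12622684e+01 -1.40865273e+01  1.02355326e+02 -1.13492208e-04
  9.17355007e+01 -5.88751107e+01]
```

```bash
python3 -m pendant '[[[-0.018,-0.04,0,0,0,0],[-0.036,-0.08,0,0,0,0],[-0.054,-0.12,0,0,0,0],[-0.072,-0.16,0,0,0,0],[-0.09,-0.2,0,0,0,0],[-0.108,-0.24,0,0,0,0],[-0.126,-0.28,0,0,0,0],[-0.144,-0.32,0,0,0,0],[-0.162,-0.36,0,0,0,0],[-0.18,-0.4,0,0,0,0]]]'
python3 -m pendant '[[[-0.022,-0.05,0,0,0,0],[-0.044,-0.1,0,0,0,0],[-0.066,-0.15,0,0,0,0],[-0.088,-0.2,0,0,0,0],[-0.11,-0.25,0,0,0,0],[-0.13,-0.3,0,0,0,0],[-0.15,-0.35,0,0,0,0],[-0.164,-0.38,0,0,0,0],[-0.172,-0.399,0,0,0,0],[-0.172,-0.399,0,0,0,0]]]'
python3 - <<'E'
from plant import bot
from h import *
for n in("top","side"):
    c=bot.camera(n); cv2.imwrite(f"pics/{n}1.png",c["color"][:,:,::-1])
E
```

```text
time_s: 1.77
tcp_pos: [531.2, 47.2, 218.4]
eef_rot: [-180.0, -0.0, -180.0]
ft_force: [0.1, -0.0, -0.3]
grip_width: 44.3
grasp_force: 0.0
time_s: 2.6
tcp_pos: [634.5, -192.6, 217.7]
eef_rot: [180.0, -0.1, 179.9]
ft_force: [-0.6, -0.2, 0.4]
grip_width: 44.1
grasp_force: 0.0
```

View pics/side1.png

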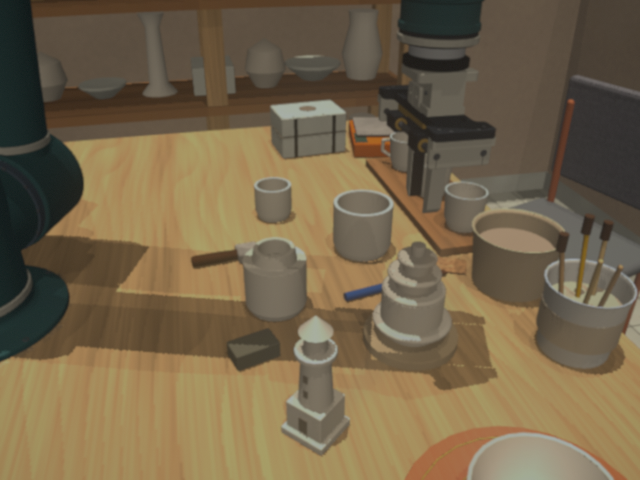

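The side view shows the open fingers (425,200) centred over the stack's knob (418,246). I descend and grip.

```bash
python3 -m pendant '[[[0,0,0.02,0,0,0],[0,0,0.04,0,0,0],[0,0,0.06,0,0,0],[0,0,0.08,0,0,0],[0,0,0.095,0,0,0],[0,0,0.105,0,0,0],[0,0,0.112,0,0,0],[0,0,0.118,0,0,0],[0,0,0.121,0,0,0],[0,0,0.121,0,0,0]]]'
python3 -m pendant '[[[0,0,0,0,0,0],[0,0,0,0,0,0],[0,0,0,0,0,0],[0,0,0,0,0,0],[0,0,0,0,0,0],[0,0,0,0,0,0],[0,0,0,0,0,0],[0,0,0,0,0,0],[0,0,0,0,0,0],[0,0,0,0,0,0]]]' 10 20
```

```text
time_s: 3.53
tcp_pos: [634.3, -191.0, 145.9]
eef_rot: [-180.0, -0.0, -180.0]
ft_force: [0.3, -0.9, 0.7]
grip_width: 43.9
grasp_force: 0.0
time_s: 4.37
tcp_pos: [634.3, -190.9, 146.1]
eef_rot: [-180.0, 0.0, -180.0]
ft_force: [-0.5, 0.4, 1.3]
grip_width: 19.4
grasp_force: 20.0
```

```bash
python3 -m pendant '[[[0,0,-0.005,0,0,0],[0,0,-0.015,0,0,0],[0,0,-0.03,0,0,0],[0,0,-0.05,0,0,0],[0,0,-0.07,0,0,0],[0,0,-0.09,0,0,0],[0,0,-0.105,0,0,0],[0,0,-0.115,0,0,0],[0,0,-0.12,0,0,0],[0,0,-0.12,0,0,0]]]'
python3 - <<'E'
from plant import bot
from h import *
print(bot.read_state()["tcp_pos"])
for n in("top","side"):
    c=bot.camera(n); W=cloud(c)
    cv2.imwrite(f"pics/{n}2.png",c["color"][:,:,::-1])
    for k,*a in [("small knob",634,-192,15,131,140),("small disc",634,-192,50,113,121),("cap",634,-192,60,88,97),("held disc",634,-192,40,190,226)]: print(n,k,ring(W,*a))
print(bot.read_state()["tcp_pos"])
E
```

```text
time_s: 5.2
tcp_pos: [634.4, -191.0, 218.8]
eef_rot: [-180.0, 0.0, -180.0]
ft_force: [0.1, -0.2, -0.5]
grip_width: 19.1
grasp_force: 20.0
[ 634.3844442  -190.99036167  218.75520283]
top small knob None
top small disc None
top cap None
top held disc None
side small knob [ 108.   133.8  633.1 -192.9   14.7  633.7 -192.5   21.3]
side small disc [1143.   118.   632.  -195.4   53.4  632.5 -193.    74.5]
side cap [1025.    92.9  632.4 -196.9   67.9  633.  -195.    88.3]
side held disc [ 889.   213.1  633.4 -195.2   36.5  634.  -193.6   54.2]
[ 634.13657768 -190.87437104  217.5244678 ]
```

View pics/side2.png

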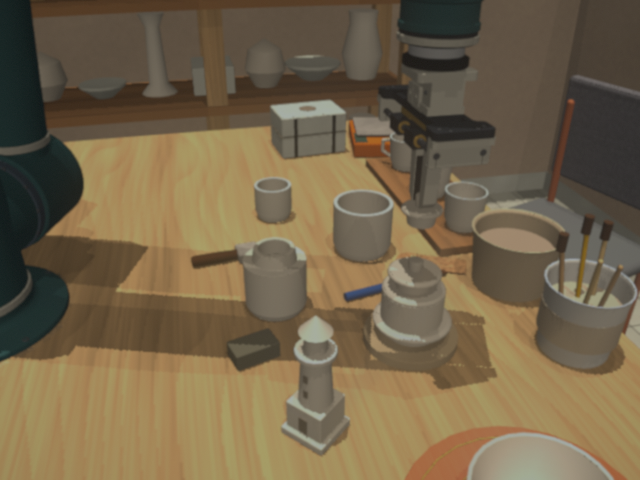

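The picture shows the plug held level (disc about 420,215), with the small lid's knob now bare (418,265). I carry the plug to the caddy.

```bash
python3 -m pendant '[[[0.02,0.014,0,0,0,0],[0.06,0.041,0,0,0,0],[0.1,0.069,0,0,0,0],[0.14,0.096,0,0,0,0],[0.18,0.124,0,0,0,0],[0.22,0.151,0,0,0,0],[0.255,0.175,0,0,0,0],[0.278,0.191,0,0,0,0],[0.29,0.1995,0,0,0,0],[0.29,0.1995,0,0,0,0]]]'
python3 -m pendant '[[[0,0,0.02,0,0,0],[0,0,0.04,0,0,0],[0,0,0.06,0,0,0],[0,0,0.08,0,0,0],[0,0,0.095,0,0,0],[0,0,0.11,0,0,0],[0,0,0.118,0,0,0],[0,0,0.124,0,0,0],[0,0,0.127,0,0,0],[0,0,0.127,0,0,0]]]'
python3 - <<'E'
from plant import bot
from h import *
print(bot.read_state()["tcp_pos"])
c=bot.camera("side"); W=cloud(c)
cv2.imwrite("pics/side3.png",cv2.resize(c["color"][150:350,180:400,::-1],None,fx=3,fy=3))
for k,*a in [("shoulder",460,-71,60,80,92),("plug disc",460,-71,40,132,140)]: print(k,ring(W,*a))
E
```

```text
time_s: 6.13
tcp_pos: [459.5, -70.6, 218.1]
eef_rot: [-180.0, 0.0, -180.0]
ft_force: [-0.1, -0.0, -0.2]
grip_width: 19.3
grasp_force: 20.0
time_s: 6.97
tcp_pos: [460.3, -71.2, 141.8]
eef_rot: [180.0, 0.0, -180.0]
ft_force: [-0.3, -1.7, 0.1]
grip_width: 19.2
grasp_force: 20.0
[460.2683795  -71.24111735 141.77876168]
shoulder [1127.    86.6  458.1  -77.7   76.   458.6  -72.4   99.2]
plug disc [433.  137.4 460.3 -75.7  40.2 460.6 -74.7  52.9]
```

View pics/side3.png

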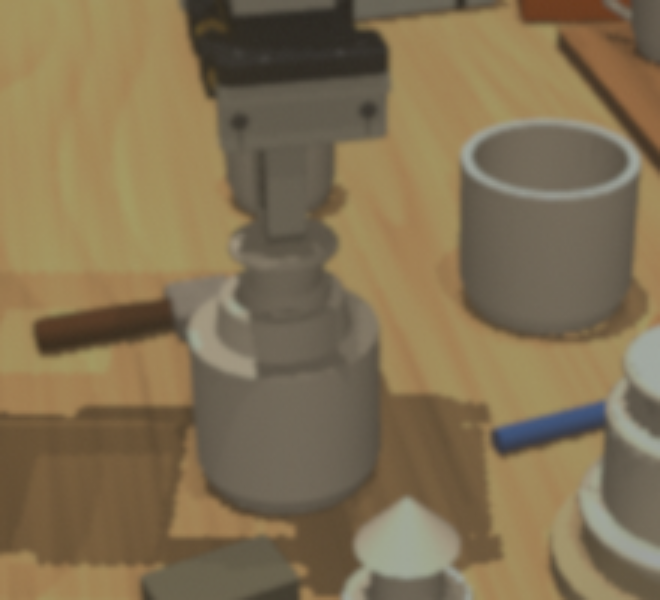

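The crop shows the plug (283,245) centred above the neck (283,310). I lower it gently.

```bash
python3 -m pendant '[[[0,0,0.004,0,0,0],[0,0,0.008,0,0,0],[0,0,0.012,0,0,0],[0,0,0.016,0,0,0],[0,0,0.02,0,0,0],[0,0,0.024,0,0,0],[0,0,0.028,0,0,0],[0,0,0.032,0,0,0],[0,0,0.035,0,0,0],[0,0,0.037,0,0,0]]]'
python3 -m pendant '[[[0,0,0.0005,0,0,0],[0,0,0.001,0,0,0],[0,0,0.0015,0,0,0],[0,0,0.002,0,0,0],[0,0,0.0025,0,0,0],[0,0,0.003,0,0,0],[0,0,0.0035,0,0,0],[0,0,0.004,0,0,0],[0,0,0.0045,0,0,0],[0,0,0.005,0,0,0]]]'
```

```text
time_s: 7.85
tcp_pos: [460.2, -71.2, 119.3]
eef_rot: [180.0, -0.0, -180.0]
ft_force: [-0.6, -0.0, 0.4]
grip_width: 19.5
grasp_force: 20.0
time_s: 8.68
tcp_pos: [460.3, -71.3, 116.8]
eef_rot: [-180.0, 0.0, -180.0]
ft_force: [-1.4, -1.1, 2.8]
grip_width: 19.5
grasp_force: 20.0
```

```bash
python3 -m pendant '[[[0,0,0.0005,0,0,0],[0,0,0.001,0,0,0],[0,0,0.0015,0,0,0],[0,0,0.002,0,0,0],[0,0,0.002,0,0,0],[0,0,0.002,0,0,0],[0,0,0.002,0,0,0],[0,0,0.002,0,0,0],[0,0,0.002,0,0,0],[0,0,0.002,0,0,0]]]'
```

```text
time_s: 9.52
tcp_pos: [460.5, -71.4, 116.5]
eef_rot: [-180.0, 0.1, -180.0]
ft_force: [-3.9, -0.2, 11.3]
grip_width: 19.4
grasp_force: 20.0
```

Contact at the seated height. I release, lift and look.

```bash
python3 -m pendant '[[[0,0,-0.001,0,0,0],[0,0,-0.001,0,0,0],[0,0,-0.001,0,0,0],[0,0,-0.001,0,0,0],[0,0,-0.001,0,0,0],[0,0,-0.001,0,0,0],[0,0,-0.01,0,0,0],[0,0,-0.03,0,0,0],[0,0,-0.06,0,0,0],[0,0,-0.09,0,0,0]]]' 44
python3 -m pendant '[[[-0.02,-0.014,-0.02,0,0,0],[-0.06,-0.041,-0.03,0,0,0],[-0.1,-0.069,-0.03,0,0,0],[-0.14,-0.096,-0.03,0,0,0],[-0.18,-0.124,-0.03,0,0,0],[-0.22,-0.151,-0.03,0,0,0],[-0.255,-0.175,-0.03,0,0,0],[-0.278,-0.191,-0.03,0,0,0],[-0.288,-0.1995,-0.03,0,0,0],[-0.288,-0.1995,-0.03,0,0,0]]]'
python3 - <<'E'
from plant import bot
from h import *
print(bot.read_state()["tcp_pos"])
for n in("top","side"):
    c=bot.camera(n); W=cloud(c)
    for k,*a in [("shoulder",460,-71,60,80,92),("plug disc",460,-71,40,108,116),("plug knob",460,-71,30,123,132),("small knob",634,-192,20,128,140)]: print(n,k,ring(W,*a))
E
```

```text
time_s: 10.35
tcp_pos: [460.1, -71.2, 171.0]
eef_rot: [-180.0, -0.0, -180.0]
ft_force: [-0.2, 0.3, -0.2]
grip_width: 43.9
grasp_force: 0.0
time_s: 11.18
tcp_pos: [633.7, -191.6, 187.6]
eef_rot: [180.0, -0.0, 180.0]
ft_force: [-0.5, 0.1, -0.9]
grip_width: 44.3
grasp_force: 0.0
[ 633.66532446 -191.63914823  187.63861711]
top shoulder [616.   85.8 461.4 -69.8  80.3 460.8 -70.2  95.5]
top plug disc [370.  111.5 463.8 -68.4  36.8 463.1 -68.4  56.6]
top plug knob [ 87.  127.1 462.4 -70.9  13.3 462.2 -71.3  19.5]
top small knob None
side shoulder [1002.    86.7  458.6  -73.7   81.7  458.4  -73.1   97.8]
side plug disc [469.  112.3 460.2 -75.5  39.4 457.8 -74.9  57.8]
side plug knob [108.  128.1 460.6 -73.8  15.2 459.7 -73.1  23.3]
side small knob [ 139.   133.4  632.8 -193.3   15.1  632.8 -192.2   21.9]
```

Plug seated (disc top 112, knob top 128, as they must be). Now the small lid.

```bash
python3 -m pendant '[[[0,0,0.02,0,0,0],[0,0,0.04,0,0,0],[0,0,0.06,0,0,0],[0,0,0.075,0,0,0],[0,0,0.088,0,0,0],[0,0,0.098,0,0,0],[0,0,0.104,0,0,0],[0,0,0.107,0,0,0],[0,0,0.109,0,0,0],[0,0,0.109,0,0,0]]]'
python3 -m pendant '[[[0,0,0,0,0,0],[0,0,0,0,0,0],[0,0,0,0,0,0],[0,0,0,0,0,0],[0,0,0,0,0,0],[0,0,0,0,0,0],[0,0,0,0,0,0],[0,0,0,0,0,0],[0,0,0,0,0,0],[0,0,0,0,0,0]]]' 10 25
python3 -m pendant '[[[0,0,-0.005,0,0,0],[0,0,-0.015,0,0,0],[0,0,-0.03,0,0,0],[0,0,-0.05,0,0,0],[0,0,-0.07,0,0,0],[0,0,-0.09,0,0,0],[0,0,-0.105,0,0,0],[0,0,-0.115,0,0,0],[0,0,-0.12,0,0,0],[0,0,-0.12,0,0,0]]]'
python3 - <<'E'
from plant import bot
from h import *
for n in("side",):
    c=bot.camera(n); W=cloud(c)
    cv2.imwrite(f"pics/{n}4.png",c["color"][:,:,::-1])
    for k,*a in [("cap knob",634,-192,20,102,114),("cap",634,-192,60,88,97),("held disc",634,-192,50,184,192)]: print(n,k,ring(W,*a))
E
```

```text
time_s: 12.12
tcp_pos: [633.2, -191.0, 122.2]
eef_rot: [-180.0, 0.0, -180.0]
ft_force: [0.3, 0.3, 0.6]
grip_width: 44.0
grasp_force: 0.0
time_s: 12.95
tcp_pos: [633.1, -191.0, 122.1]
eef_rot: [-180.0, 0.0, -180.0]
ft_force: [0.2, 0.9, 1.3]
grip_width: 18.5
grasp_force: 25.0
time_s: 13.78
tcp_pos: [633.2, -191.0, 194.8]
eef_rot: [-180.0, 0.0, -180.0]
ft_force: [-0.2, -0.0, -1.2]
grip_width: 19.4
grasp_force: 25.0
side cap knob [ 145.   108.7  633.4 -194.5   15.1  633.8 -194.3   20.4]
side cap [1721.    93.1  633.  -196.    64.5  633.6 -193.9   88.4]
side held disc [1048.   190.4  631.8 -196.9   53.7  633.5 -193.6   74.1]
```

View pics/side4.png

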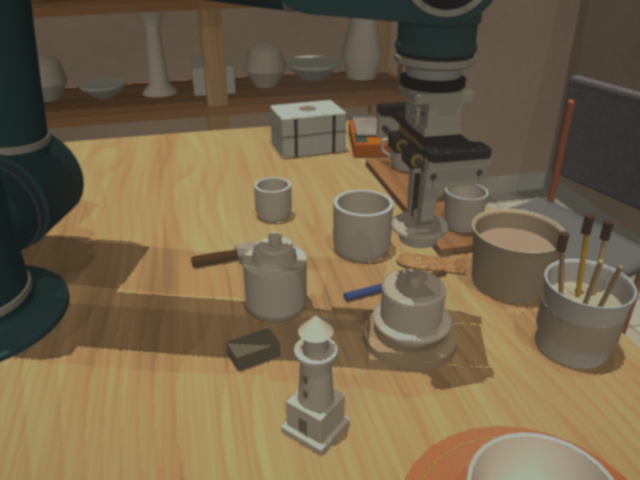

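Small lid held level (418,230); plug sits flat on the caddy (275,255). I carry the lid to the small jar.

```bash
python3 -m pendant '[[[0.009,0.03,0,0,0,0],[0.023,0.075,0,0,0,0],[0.04,0.13,0,0,0,0],[0.058,0.19,0,0,0,0],[0.077,0.25,0,0,0,0],[0.095,0.31,0,0,0,0],[0.114,0.37,0,0,0,0],[0.132,0.43,0,0,0,0],[0.151,0.49,0,0,0,0],[0.167,0.545,0,0,0,0]]]'
python3 -m pendant '[[[0.015,0.05,0,0,0,0],[0.029,0.095,0,0,0,0],[0.04,0.13,0,0,0,0],[0.047,0.152,0,0,0,0],[0.0497,0.16,0,0,0,0],[0.0497,0.16,0,0,0,0],[0.0497,0.16,0.03,0,0,0],[0.0497,0.16,0.07,0,0,0],[0.0497,0.16,0.11,0,0,0],[0.0497,0.16,0.13,0,0,0]]]'
python3 - <<'E'
from plant import bot
from h import *
print(bot.read_state()["tcp_pos"])
for n in ("top","side"):
    c=bot.camera(n); W=cloud(c)
    cv2.imwrite(f"pics/{n}5.png",cv2.resize(c["color"][100:300,180:400,::-1],None,fx=3,fy=3))
    for k,*a in [("disc",503,232,50,104,114),("rim",503,232,50,60,76)]: print(n,k,ring(W,*a))
E
```

```text
time_s: 14.67
tcp_pos: [531.1, 138.2, 193.5]
eef_rot: [180.0, -0.0, -180.0]
ft_force: [1.1, 1.0, -0.3]
grip_width: 19.2
grasp_force: 25.0
time_s: 15.5
tcp_pos: [502.2, 230.8, 113.0]
eef_rot: [-179.9, -0.2, 180.0]
ft_force: [-0.5, -0.7, -0.7]
grip_width: 18.9
grasp_force: 25.0
[502.19869888 230.75366771 112.97213576]
top disc [171.  107.6 503.4 223.3  51.9 504.1 216.6  67.3]
top rim [ 72.   68.6 481.8 216.3  22.8 476.8 213.1  33.2]
side disc [388.  107.6 501.  225.4  52.9 500.8 227.5  75.3]
side rim [323.   67.2 501.6 229.3  67.4 500.4 228.2  77.8]
```

View pics/side5.png

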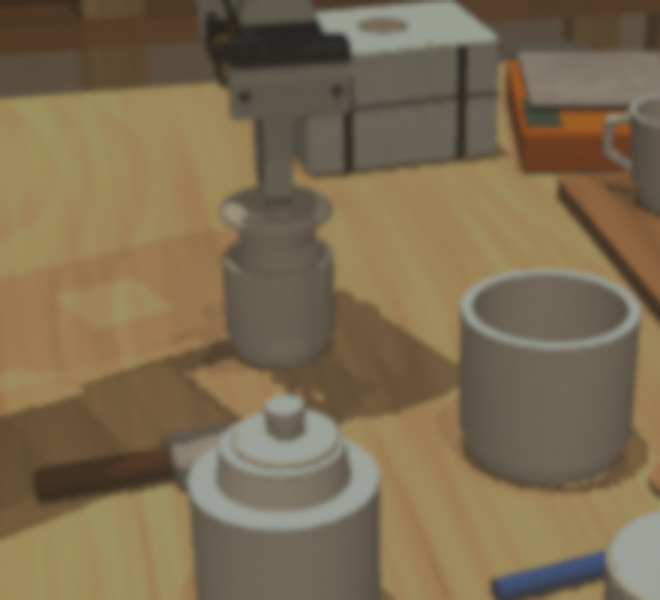

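The lid (276,210) hangs centred above the small jar (278,270). I lower it.

```bash
python3 -m pendant '[[[0,0,0,0,0,0],[0,0,0.006,0,0,0],[0,0,0.012,0,0,0],[0,0,0.018,0,0,0],[0,0,0.024,0,0,0],[0,0,0.03,0,0,0],[0,0,0.035,0,0,0],[0,0,0.04,0,0,0],[0,0,0.043,0,0,0],[0,0,0.045,0,0,0]]]'
python3 -m pendant '[[[0,0,0.001,0,0,0],[0,0,0.002,0,0,0],[0,0,0.003,0,0,0],[0,0,0.004,0,0,0],[0,0,0.0045,0,0,0],[0,0,0.005,0,0,0],[0,0,0.0055,0,0,0],[0,0,0.006,0,0,0],[0,0,0.006,0,0,0],[0,0,0.006,0,0,0]]]'
```

```text
time_s: 16.43
tcp_pos: [502.9, 232.1, 88.7]
eef_rot: [-180.0, -0.0, -180.0]
ft_force: [0.7, -0.5, -0.5]
grip_width: 19.0
grasp_force: 25.0
time_s: 17.27
tcp_pos: [503.0, 232.1, 85.4]
eef_rot: [-180.0, -0.0, -180.0]
ft_force: [-0.6, -0.5, -0.7]
grip_width: 19.0
grasp_force: 25.0
```

```bash
python3 -m pendant '[[[0,0,0.001,0,0,0],[0,0,0.002,0,0,0],[0,0,0.003,0,0,0],[0,0,0.004,0,0,0],[0,0,0.0045,0,0,0],[0,0,0.005,0,0,0],[0,0,0.0055,0,0,0],[0,0,0.006,0,0,0],[0,0,0.0065,0,0,0],[0,0,0.007,0,0,0]]]'
```

```text
time_s: 18.1
tcp_pos: [503.1, 232.1, 81.7]
eef_rot: [180.0, 0.0, -180.0]
ft_force: [-2.9, -0.7, 7.2]
grip_width: 19.0
grasp_force: 25.0
```

Seated. I release, rise and return to the stack for the cap.

```bash
python3 -m pendant '[[[0,0,-0.001,0,0,0],[0,0,-0.001,0,0,0],[0,0,-0.001,0,0,0],[0,0,-0.001,0,0,0],[0,0,-0.001,0,0,0],[0,0,-0.001,0,0,0],[0,0,-0.02,0,0,0],[0,0,-0.06,0,0,0],[0,0,-0.11,0,0,0],[0,0,-0.15,0,0,0]]]' 44
python3 -m pendant '[[[-0.009,-0.03,0,0,0,0],[-0.023,-0.075,0,0,0,0],[-0.04,-0.13,0,0,0,0],[-0.058,-0.19,0,0,0,0],[-0.077,-0.25,0,0,0,0],[-0.095,-0.31,0,0,0,0],[-0.114,-0.37,0,0,0,0],[-0.132,-0.43,0,0,0,0],[-0.151,-0.49,0,0,0,0],[-0.167,-0.545,0,0,0,0]]]'
python3 -m pendant '[[[-0.016,-0.05,0,0,0,0],[-0.03,-0.095,0,0,0,0],[-0.042,-0.13,0,0,0,0],[-0.049,-0.152,0,0,0,0],[-0.0515,-0.1615,0,0,0,0],[-0.0515,-0.1615,0,0,0,0],[-0.0515,-0.1615,0.01,0,0,0],[-0.0515,-0.1615,0.03,0,0,0],[-0.0515,-0.1615,0.04,0,0,0],[-0.0515,-0.1615,0.04,0,0,0]]]'
python3 - <<'E'
from plant import bot
from h import *
print(bot.read_state()["tcp_pos"])
for n in ("top","side"):
    c=bot.camera(n); W=cloud(c)
    for k,*a in [("jarS lid disc",503,232,50,72,80),("jarS knob",503,232,30,89,97),("cap knob",634,-192,14,104,114)]: print(n,k,ring(W,*a))
E
```

```text
time_s: 18.93
tcp_pos: [503.0, 232.1, 173.9]
eef_rot: [180.0, 0.0, -180.0]
ft_force: [-0.4, -0.0, 0.7]
grip_width: 44.1
grasp_force: 0.0
time_s: 19.77
tcp_pos: [603.6, -97.2, 172.3]
eef_rot: [-180.0, 0.0, 180.0]
ft_force: [1.0, 1.1, 0.4]
grip_width: 44.2
grasp_force: 0.0
time_s: 20.6
tcp_pos: [633.2, -190.7, 144.8]
eef_rot: [179.9, -0.2, -179.9]
ft_force: [0.2, 0.6, 0.2]
grip_width: 43.9
grasp_force: 0.0
[ 633.24182034 -190.67393266  144.77517065]
top jarS lid disc [1101.    76.5  504.6  231.3   54.7  504.4  231.5   75.6]
top jarS knob [ 96.   92.5 504.5 231.2  14.4 504.8 231.5  20.2]
top cap knob None
side jarS lid disc [441.   77.4 502.4 226.3  54.  503.  229.   74.7]
side jarS knob [ 48.   93.1 502.7 229.7  15.1 502.8 230.6  22.3]
side cap knob [ 128.   108.8  633.4 -194.6   14.6  634.3 -194.2   21.3]
```

Small lid home (disc 77, knob 93). I descend on the cap.

```bash
python3 -m pendant '[[[0,0,0.01,0,0,0],[0,0,0.025,0,0,0],[0,0,0.04,0,0,0],[0,0,0.055,0,0,0],[0,0,0.065,0,0,0],[0,0,0.072,0,0,0],[0,0,0.075,0,0,0],[0,0,0.075,0,0,0],[0,0,0.075,0,0,0],[0,0,0.075,0,0,0]]]'
```

```text
time_s: 21.53
tcp_pos: [634.3, -191.9, 102.7]
eef_rot: [-180.0, 0.0, -180.0]
ft_force: [-0.7, 0.3, 0.3]
grip_width: 43.9
grasp_force: 0.0
```

```bash
python3 -m pendant '[[[0,0,0.003,0,0,0],[0,0,0.006,0,0,0],[0,0,0.0095,0,0,0],[0,0,0.0095,0,0,0],[0,0,0.0095,0,0,0],[0,0,0.0095,0,0,0],[0,0,0.0095,0,0,0],[0,0,0.0095,0,0,0],[0,0,0.0095,0,0,0],[0,0,0.0095,0,0,0]]]'
python3 -m pendant '[[[0,0,0,0,0,0],[0,0,0,0,0,0],[0,0,0,0,0,0],[0,0,0,0,0,0],[0,0,0,0,0,0],[0,0,0,0,0,0],[0,0,0,0,0,0],[0,0,0,0,0,0],[0,0,0,0,0,0],[0,0,0,0,0,0]]]' 10 35
python3 -m pendant '[[[0,0,-0.005,0,0,0],[0,0,-0.015,0,0,0],[0,0,-0.03,0,0,0],[0,0,-0.055,0,0,0],[0,0,-0.085,0,0,0],[0,0,-0.115,0,0,0],[0,0,-0.145,0,0,0],[0,0,-0.17,0,0,0],[0,0,-0.18,0,0,0],[0,0,-0.18,0,0,0]]]'
python3 - <<'E'
from plant import bot
from h import *
c=bot.camera("side"); W=cloud(c)
cv2.imwrite("pics/side6.png",c["color"][:,:,::-1])
for k,*a in [("large knob",634,-192,20,50,60),("large disc",634,-192,65,37,45),("held top",634,-192,60,196,206)]: print(k,ring(W,*a))
E
```

```text
time_s: 22.37
tcp_pos: [634.1, -191.8, 96.6]
eef_rot: [-180.0, 0.0, -180.0]
ft_force: [0.2, -0.4, 0.1]
grip_width: 44.2
grasp_force: 0.0
time_s: 23.2
tcp_pos: [634.1, -191.8, 96.6]
eef_rot: [-180.0, 0.0, -180.0]
ft_force: [-0.2, -0.1, 0.1]
grip_width: 18.9
grasp_force: 35.0
time_s: 24.03
tcp_pos: [634.6, -192.0, 206.9]
eef_rot: [-179.9, 0.2, -180.0]
ft_force: [0.2, 0.2, -1.3]
grip_width: 19.0
grasp_force: 35.0
large knob [ 142.    56.6  635.9 -193.8   14.9  637.2 -192.4   22.6]
large disc [2810.    41.   635.  -195.7   80.2  635.7 -194.   113.3]
held top [1601.   203.5  632.6 -198.6   64.9  634.3 -194.8   88.5]
```

View pics/side6.png

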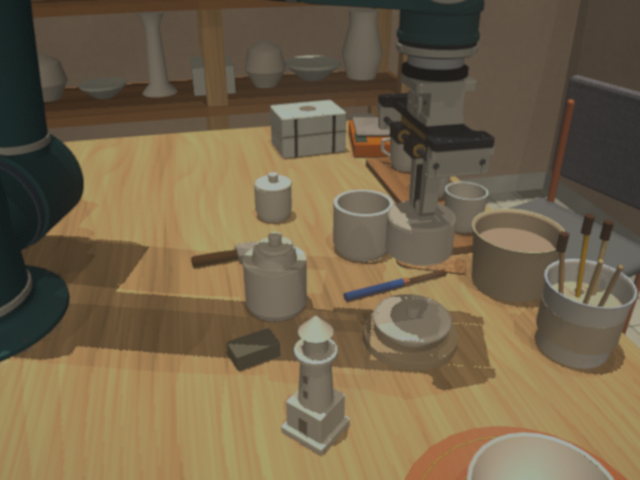

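Cap held level (420,230); large lid bare (410,322), small lid on its jar (273,190). I carry the cap to the caddy.

```bash
python3 -m pendant '[[[0.02,0.014,0,0,0,0],[0.055,0.038,0,0,0,0],[0.095,0.066,0,0,0,0],[0.135,0.094,0,0,0,0],[0.175,0.122,0,0,0,0],[0.215,0.149,0,0,0,0],[0.25,0.174,0,0,0,0],[0.275,0.191,0,0,0,0],[0.29,0.2015,0,0,0,0],[0.29,0.2015,0,0,0,0]]]'
python3 -m pendant '[[[0,0,0,0,0,0],[0,0,0,0,0,0],[0,0,0.005,0,0,0],[0,0,0.012,0,0,0],[0,0,0.02,0,0,0],[0,0,0.028,0,0,0],[0,0,0.034,0,0,0],[0,0,0.038,0,0,0],[0,0,0.04,0,0,0],[0,0,0.04,0,0,0]]]'
python3 - <<'E'
from plant import bot
from h import *
print(bot.read_state()["tcp_pos"])
c=bot.camera("side"); W=cloud(c)
cv2.imwrite("pics/side7.png",cv2.resize(c["color"][150:350,180:400,::-1],None,fx=3,fy=3))
for k,*a in [("shoulder",460,-71,60,80,90),("cap top",460,-71,60,174,182)]: print(k,ring(W,*a))
E
```

```text
time_s: 24.92
tcp_pos: [459.0, -70.1, 204.1]
eef_rot: [180.0, -0.0, -180.0]
ft_force: [-0.2, 0.4, -2.3]
grip_width: 18.7
grasp_force: 35.0
time_s: 25.75
tcp_pos: [460.0, -70.9, 180.3]
eef_rot: [180.0, -0.0, -180.0]
ft_force: [0.8, 0.9, -2.0]
grip_width: 18.7
grasp_force: 35.0
[460.04188716 -70.91647004 180.29100356]
shoulder [948.   86.5 458.5 -73.8  82.8 458.5 -73.   98.5]
cap top [1138.   177.1  459.4  -75.7   63.1  459.7  -72.9   88.4]
```

View pics/side7.png

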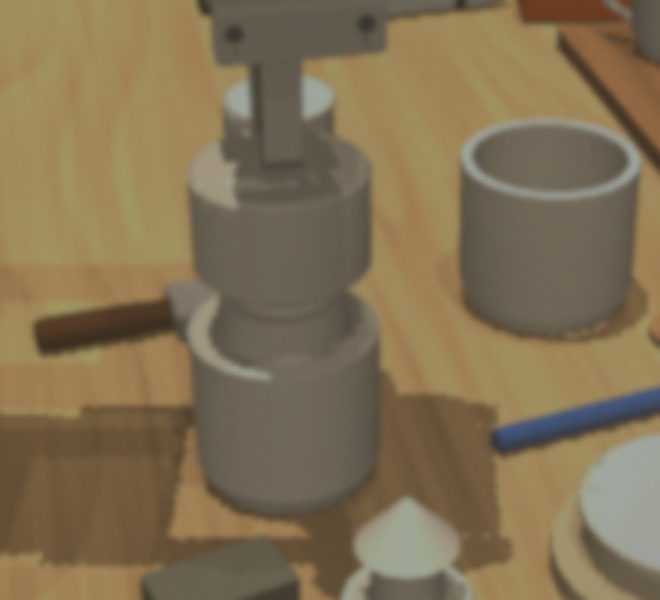

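Cap (280,210) concentric with the caddy (284,340) within about 1 mm. I lower it.

```bash
python3 -m pendant '[[[0,0,0.006,0,0,0],[0,0,0.012,0,0,0],[0,0,0.018,0,0,0],[0,0,0.024,0,0,0],[0,0,0.03,0,0,0],[0,0,0.036,0,0,0],[0,0,0.042,0,0,0],[0,0,0.048,0,0,0],[0,0,0.052,0,0,0],[0,0,0.055,0,0,0]]]'
python3 -m pendant '[[[0,0,0.001,0,0,0],[0,0,0.002,0,0,0],[0,0,0.003,0,0,0],[0,0,0.004,0,0,0],[0,0,0.0045,0,0,0],[0,0,0.005,0,0,0],[0,0,0.0055,0,0,0],[0,0,0.006,0,0,0],[0,0,0.0065,0,0,0],[0,0,0.007,0,0,0]]]'
```

```text
time_s: 26.63
tcp_pos: [460.0, -70.9, 147.2]
eef_rot: [180.0, -0.0, -180.0]
ft_force: [0.6, -0.3, -1.5]
grip_width: 19.0
grasp_force: 35.0
time_s: 27.47
tcp_pos: [460.1, -70.9, 143.3]
eef_rot: [-180.0, -0.0, -180.0]
ft_force: [0.4, -0.7, -1.8]
grip_width: 19.1
grasp_force: 35.0
```

```bash
python3 -m pendant '[[[0,0,0.0004,0,0,0],[0,0,0.0008,0,0,0],[0,0,0.0012,0,0,0],[0,0,0.0016,0,0,0],[0,0,0.002,0,0,0],[0,0,0.0024,0,0,0],[0,0,0.0027,0,0,0],[0,0,0.003,0,0,0],[0,0,0.0033,0,0,0],[0,0,0.0035,0,0,0]]]'
```

```text
time_s: 28.3
tcp_pos: [460.3, -71.0, 141.6]
eef_rot: [-180.0, 0.0, -180.0]
ft_force: [-1.5, -1.0, 4.4]
grip_width: 19.1
grasp_force: 35.0
```

Contact at seated height. I release and go to the large lid.

```bash
python3 -m pendant '[[[0,0,-0.001,0,0,0],[0,0,-0.001,0,0,0],[0,0,-0.001,0,0,0],[0,0,-0.001,0,0,0],[0,0,-0.001,0,0,0],[0,0,-0.001,0,0,0],[0,0,-0.01,0,0,0],[0,0,-0.03,0,0,0],[0,0,-0.06,0,0,0],[0,0,-0.09,0,0,0]]]' 44
python3 -m pendant '[[[-0.02,-0.014,-0.005,0,0,0],[-0.06,-0.041,-0.005,0,0,0],[-0.1,-0.068,-0.005,0,0,0],[-0.14,-0.096,-0.005,0,0,0],[-0.18,-0.123,-0.005,0,0,0],[-0.22,-0.15,0.01,0,0,0],[-0.258,-0.176,0.04,0,0,0],[-0.283,-0.193,0.07,0,0,0],[-0.2945,-0.2,0.09,0,0,0],[-0.2945,-0.2,0.1,0,0,0]]]'
python3 - <<'E'
from plant import bot
from h import *
print(bot.read_state()["tcp_pos"])
for n in ("top","side"):
    c=bot.camera(n); W=cloud(c)
    for k,*a in [("cap top",460,-71,60,132,142),("cap knob",460,-71,30,149,157),("large knob",636,-192,18,52,60),("large disc",635,-192,65,37,45)]: print(n,k,ring(W,*a))
E
```

```text
time_s: 29.13
tcp_pos: [460.0, -70.9, 196.8]
eef_rot: [-180.0, -0.0, -180.0]
ft_force: [0.1, -0.2, 0.6]
grip_width: 43.9
grasp_force: 0.0
time_s: 29.97
tcp_pos: [637.1, -191.3, 133.5]
eef_rot: [180.0, -0.1, 180.0]
ft_force: [0.9, 0.3, -0.5]
grip_width: 44.1
grasp_force: 0.0
[ 637.0852286  -191.34259736  133.48767963]
top cap top [1008.   137.5  465.3  -61.6   53.6  462.5  -69.1   87.3]
top cap knob [ 64.  153.5 462.4 -69.2  12.1 461.9 -71.3  19.6]
top large knob None
top large disc None
side cap top [1357.   138.5  459.4  -76.4   64.4  460.5  -73.7   89.4]
side cap knob [106.  154.1 459.8 -74.1  14.5 460.  -72.9  21.6]
side large knob [ 127.    56.8  635.9 -193.7   15.   636.4 -193.1   21.7]
side large disc [2816.    41.   634.9 -195.6   80.3  635.9 -193.4  113.4]
```

Cap home (top 138, knob 154). I descend on the large lid.

```bash
python3 -m pendant '[[[0,0,0.01,0,0,0],[0,0,0.03,0,0,0],[0,0,0.055,0,0,0],[0,0,0.08,0,0,0],[0,0,0.1,0,0,0],[0,0,0.115,0,0,0],[0,0,0.125,0,0,0],[0,0,0.132,0,0,0],[0,0,0.135,0,0,0],[0,0,0.135,0,0,0]]]'
```

```text
time_s: 30.9
tcp_pos: [636.9, -190.9, 54.2]
eef_rot: [180.0, 0.0, -180.0]
ft_force: [-0.1, 0.2, 0.4]
grip_width: 44.0
grasp_force: 0.0
```

```bash
python3 -m pendant '[[[0,0,0.004,0,0,0],[0,0,0.008,0,0,0],[0,0,0.012,0,0,0],[0,0,0.0155,0,0,0],[0,0,0.0155,0,0,0],[0,0,0.0155,0,0,0],[0,0,0.0155,0,0,0],[0,0,0.0155,0,0,0],[0,0,0.0155,0,0,0],[0,0,0.0155,0,0,0]]]'
python3 -m pendant '[[[0,0,0,0,0,0],[0,0,0,0,0,0],[0,0,0,0,0,0],[0,0,0,0,0,0],[0,0,0,0,0,0],[0,0,0,0,0,0],[0,0,0,0,0,0],[0,0,0,0,0,0],[0,0,0,0,0,0],[0,0,0,0,0,0]]]' 10 40
python3 -m pendant '[[[0,0,-0.005,0,0,0],[0,0,-0.015,0,0,0],[0,0,-0.03,0,0,0],[0,0,-0.055,0,0,0],[0,0,-0.085,0,0,0],[0,0,-0.115,0,0,0],[0,0,-0.145,0,0,0],[0,0,-0.17,0,0,0],[0,0,-0.18,0,0,0],[0,0,-0.18,0,0,0]]]'
python3 - <<'E'
from plant import bot
from h import *
print(bot.read_state()["tcp_pos"])
for n in("top","side"):
    c=bot.camera(n); W=cloud(c)
    for k,*a in [("held top",636,-192,70,144,154),("jarL",640,68,70,88,100)]: print(n,k,ring(W,*a))
E
```

```text
time_s: 31.73
tcp_pos: [636.9, -190.9, 45.0]
eef_rot: [-180.0, 0.0, -180.0]
ft_force: [-0.0, 0.1, -0.8]
grip_width: 43.8
grasp_force: 0.0
time_s: 32.57
tcp_pos: [636.8, -190.9, 45.0]
eef_rot: [180.0, -0.0, -180.0]
ft_force: [0.7, 0.9, 0.2]
grip_width: 19.0
grasp_force: 40.0
time_s: 33.4
tcp_pos: [637.4, -191.1, 155.3]
eef_rot: [-179.9, 0.2, -180.0]
ft_force: [0.6, 0.1, -1.9]
grip_width: 18.9
grasp_force: 40.0
[ 637.42479595 -191.1304373   155.34918737]
top held top None
top jarL [669.   94.2 639.5  67.8  97.8 640.3  68.1 106. ]
side held top [2536.   149.9  634.5 -197.8   80.8  636.6 -192.6  113.4]
side jarL [711.   94.1 638.3  65.1  98.8 638.5  66.9 110.3]
```

```bash
python3 -m pendant '[[[0,0.02,0,0,0,0],[-0.001,0.06,0,0,0,0],[-0.001,0.11,0,0,0,0],[-0.002,0.16,0,0,0,0],[-0.002,0.215,0,0,0,0],[-0.003,0.27,0,0,0,0],[-0.004,0.325,0,0,0,0],[-0.004,0.375,0,0,0,0],[-0.005,0.415,0,0,0,0],[-0.005,0.4313,0,0,0,0]]]'
python3 -m pendant '[[[0,0,0,0,0,0],[0,0,0,0,0,0],[0,0,0.005,0,0,0],[0,0,0.01,0,0,0],[0,0,0.015,0,0,0],[0,0,0.02,0,0,0],[0,0,0.024,0,0,0],[0,0,0.027,0,0,0],[0,0,0.027,0,0,0],[0,0,0.027,0,0,0]]]'
python3 - <<'E'
from plant import bot
from h import *
print(bot.read_state()["tcp_pos"])
c=bot.camera("side"); W=cloud(c)
cv2.imwrite("pics/side8.png",cv2.resize(c["color"][100:300,260:480,::-1],None,fx=3,fy=3))
for k,*a in [("held top",640,68,70,128,137),("jarL",640,68,70,88,97)]: print(k,ring(W,*a))
E
```

```text
time_s: 34.33
tcp_pos: [639.0, 71.3, 151.7]
eef_rot: [180.0, -0.1, -179.9]
ft_force: [-0.6, 0.3, -2.7]
grip_width: 19.1
grasp_force: 40.0
time_s: 35.17
tcp_pos: [639.8, 67.8, 136.7]
eef_rot: [-180.0, -0.0, -180.0]
ft_force: [0.4, 0.1, -1.8]
grip_width: 18.8
grasp_force: 40.0
[639.7953008   67.81664208 136.69705861]
held top [1231.   133.1  637.5   60.6   80.2  638.7   63.6  111.5]
jarL [468.   94.1 638.3  64.6  98.2 638.   65.3 107.8]
```

View pics/side8.png

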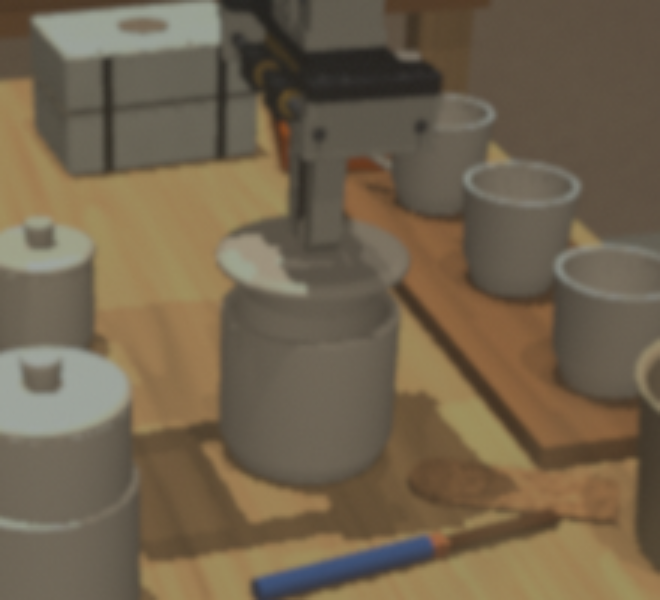

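The lid (313,258) is centred over the large jar (310,330), and the cap sits flush on the caddy at lower left. I lower it.

```bash
python3 -m pendant '[[[0,0,0.004,0,0,0],[0,0,0.009,0,0,0],[0,0,0.014,0,0,0],[0,0,0.019,0,0,0],[0,0,0.024,0,0,0],[0,0,0.029,0,0,0],[0,0,0.034,0,0,0],[0,0,0.038,0,0,0],[0,0,0.04,0,0,0],[0,0,0.041,0,0,0]]]'
python3 -m pendant '[[[0,0,0.001,0,0,0],[0,0,0.002,0,0,0],[0,0,0.003,0,0,0],[0,0,0.004,0,0,0],[0,0,0.0045,0,0,0],[0,0,0.005,0,0,0],[0,0,0.0055,0,0,0],[0,0,0.006,0,0,0],[0,0,0.0065,0,0,0],[0,0,0.007,0,0,0]]]'
```

```text
time_s: 36.05
tcp_pos: [639.7, 67.9, 111.9]
eef_rot: [-180.0, -0.0, -180.0]
ft_force: [0.1, -0.2, -2.6]
grip_width: 18.8
grasp_force: 40.0
time_s: 36.88
tcp_pos: [639.8, 67.9, 107.9]
eef_rot: [-180.0, -0.0, -180.0]
ft_force: [0.1, 0.3, -1.6]
grip_width: 18.9
grasp_force: 40.0
```

```bash
python3 -m pendant '[[[0,0,0.0003,0,0,0],[0,0,0.0006,0,0,0],[0,0,0.0009,0,0,0],[0,0,0.0012,0,0,0],[0,0,0.0015,0,0,0],[0,0,0.0018,0,0,0],[0,0,0.0021,0,0,0],[0,0,0.0023,0,0,0],[0,0,0.0023,0,0,0],[0,0,0.0023,0,0,0]]]'
```

```text
time_s: 37.72
tcp_pos: [639.9, 67.8, 107.1]
eef_rot: [-180.0, 0.0, -180.0]
ft_force: [-4.0, -0.1, 4.8]
grip_width: 18.8
grasp_force: 40.0
```

Seated. I release, rise and back away so both cameras can see.

```bash
python3 -m pendant '[[[0,0,-0.001,0,0,0],[0,0,-0.001,0,0,0],[0,0,-0.001,0,0,0],[0,0,-0.001,0,0,0],[0,0,-0.001,0,0,0],[0,0,-0.001,0,0,0],[0,0,-0.01,0,0,0],[0,0,-0.04,0,0,0],[0,0,-0.09,0,0,0],[0,0,-0.14,0,0,0]]]' 44
python3 -m pendant '[[[0,-0.01,-0.03,0,0,0],[0,-0.04,-0.05,0,0,0],[0,-0.09,-0.05,0,0,0],[0,-0.14,-0.05,0,0,0],[0,-0.19,-0.05,0,0,0],[0,-0.24,-0.05,0,0,0],[0,-0.29,-0.05,0,0,0],[0,-0.33,-0.05,0,0,0],[0,-0.35,-0.05,0,0,0],[0,-0.35,-0.05,0,0,0]]]'
python3 - <<'E'
from plant import bot
from h import *
for n in("top","side"):
    c=bot.camera(n); W=cloud(c)
    cv2.imwrite(f"pics/{n}9.png",c["color"][:,:,::-1])
    for k,*a in [("large disc",640,68,70,98,107),("large knob",640,68,30,114,123),("jarL side",640,68,70,40,80),("cap",460,-71,60,133,142),("small disc",503,232,50,72,80),("tower",465,-328,60,5,172)]: print(n,k,ring(W,*a))
E
```

```text
time_s: 38.55
tcp_pos: [639.3, 67.8, 191.2]
eef_rot: [-180.0, -0.1, -180.0]
ft_force: [1.0, -0.3, 1.0]
grip_width: 44.3
grasp_force: 0.0
time_s: 39.38
tcp_pos: [639.7, -144.2, 220.7]
eef_rot: [-180.0, -0.0, 179.9]
ft_force: [0.2, 0.4, 0.0]
grip_width: 44.1
grasp_force: 0.0
top large disc [2527.   102.5  639.3   67.4   79.3  640.    67.4  112. ]
top large knob [ 92.  118.5 639.   67.3  14.2 639.8  67.6  20.3]
top jarL side [229.   59.9 641.1  67.8 105.2 622.7  62.8  98.7]
top cap None
top small disc [1095.    76.4  504.7  231.3   54.8  504.8  231.6   74.6]
top tower [1025.   124.4  464.  -327.5   38.6  464.4 -327.4   80. ]
side large disc [1361.   103.5  637.6   61.5   80.7  638.2   65.4  113.9]
side large knob [ 72.  118.6 638.5  65.1  15.4 640.8  65.9  25.1]
side jarL side [1184.    60.   639.2   67.5  104.8  638.    61.1  105.3]
side cap [1327.   138.6  459.4  -76.    64.2  459.5  -72.9   88.5]
side small disc [435.   77.5 502.3 226.2  54.2 502.7 227.5  75.3]
side tower [5589.    64.9  464.5 -334.8   40.8  465.8 -330.5   81.2]
```

View pics/side9.png

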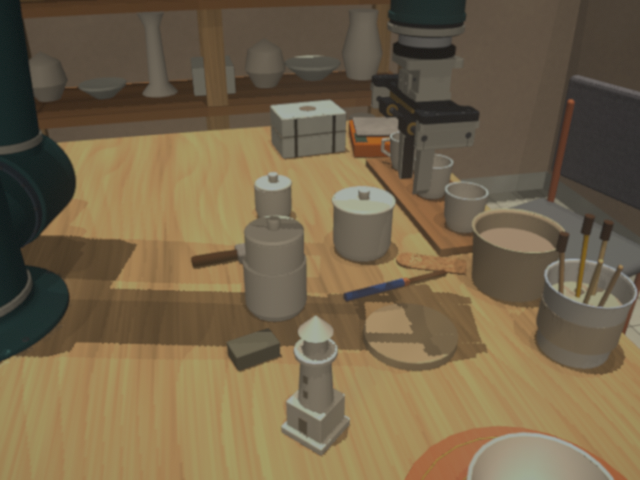

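All lids are seated: small (273,190), large (363,200), cap (275,240). The batt is empty, the lighthouse hasn't moved, and the arm is clear.

```bash
python3 -c "
from plant import bot
print(bot.sign_off())"
```

```text
the job is handed in; nothing more can be done
None
```

The job is handed in: all four lids are seated and released, stopper in the neck before the cap went over it; the jars and lighthouse measured where they started, and the arm took about 39 s.

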